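Set the depth stop of a bench jigger with a gauge strip

ROBOT

A 6-joint arm with a two-finger parallel gripper is mounted at the origin on a cart in front of the work surface, level with it; the furniture and walls round the work are solid. World frame = base frame: x ahead of the robot, y to its left, z up, the work surface at z = 0. Lengths are in mm, angles in degrees, forces in N, time in s.
With the tool pointing down it reaches from about 350 to 850 mm from the base axis. Payload 8.1 kg.
Tool frame: the origin (TCP) lies at the very end of the fingers, on their centre line; the grasp point (between the pads) lies 19 mm behind it (r.grip_point_offset is the distance from the TCP to the grasp point, in mm); z points along the fingers, y is the line along which they close (so a half turn about z gives the same grasp; the last joint's range is limited). The gripper opens to 85 mm and grips with 20 to 120 N. Pads are 22 mm wide; open, the fingers measure 114 mm over their backs; the gripper's body (76 mm by 85 mm) begins 54 mm behind the grasp point. The pads swing forward as they close: fully open they stand 13 mm farther back than shut.
Start: joints at [-81.956, 7.471, 85.268, -0, 87.261, -4.893], TCP at [134.352, -584.769, 231.292] pointing down, gripper open.
Joint ranges: [-169.43, 169.43], [-51.17, 129.36], [1.28, 143.12], [-76.62, 256.62], [0, 156.53], [-152.29, 152.29]. Speed limits (degrees/s): [136.94, 136.94, 159.86, 180, 180, 180].

INTERFACE

Orientations are given as [roll, pitch, yaw] about the fixed x, y, z axes, in that order (R = Rz(yaw) Ry(pitch) Rx(roll)).
In Python, from bench import status, eyes, r gives the robot as it stands.
- The arm moves only by the shell command python3 -m handwheel 'ROWS' [FORCE]. ROWS is a JSON object whose one key "series" holds a list that holds one entry, the list of rows, each a list of 7 numbers: the shift along the tool's x, y, z in cm, then the turn, a rotation vector about the tool's x, y, z in rad, then the opening, from 0 (shut) to 1 (fully open). In form: {"series": [[[tx, ty, tz, rx, ry, rz, claw], ...]]}. A call has 1 to 12 rows; each row is the pose to reach, as a shift and turn from the pose commanded when the call began, along the tool's axes at that moment; what a row does not reach only later rows make up. A row lasts 1/8 s, in which the tool goes at most 62.5 mm and 10.7 degrees, less where a joint would pass 70% of its speed; a pose out of reach is approached as far as the arm can. A call with a gripper value outside its range is refused whole. The fingers move at their own pace and stop on an object; FORCE is the grip in N (left out, the last holds). Time passes only in rows, so rows that repeat a pose let the fingers close. It gives the time, the measured TCP pose, the force, the opening and the grip force at its end, in the units of the state.
- status.sense(): the state, without advancing time (a new reading comes with each control period).
- eyes.snapshot(name): name is "side" or "top"; returns a dict with "img" (480x640x3 uint8, red, green, blue), "mtx" (3x3 intrinsics, pixels), "R" (3x3) and "t" (3): a world point X has camera coordinates R X + t. Camera axes: x right, y down, z forward; pixel columns grow to the right and rows downward; lengths in mm; the calibration is good to about 2 mm. A picture is of the moment at which its call begins. There is no depth.
- r.hand_in(): hands the job in; it is judged then, once.
The state is a dict: "time": time; "joint_pos": joint angles; "qd": joint speeds; "joint_efforts": joint torques, N m; "tool_pos": TCP position; "tcp_rot": TCP orientation; "ft_force": force on the tool from outside, world axes, zero at the start; "wrist_torque": the same for the moment, N m; "finger_gap": finger opening in mm; "grip_force": force on a finger pad.
Only numpy, scipy, OpenCV 4.12 (cv2) and the standard library are available. Lean on these libraries where they do the work, as an engineer would, in place of code of your own. Each camera call takes 0.05 s, during which the arm holds its last target. There are 200 camera calls.

TASK

Set the depth stop on the pottery jigger: lay the 5 mm gauge strip flat in the slot under the stop screw, push it fully home against the back, then turn the screw's knob down (clockwise) until its foot just drags on the strip - a light pinch of about 6 N, never squeezed hard. Then draw the strip back about 15 mm against the drag and leave it there, flat in the slot and still lightly pinched, ready for the lock nut. Leave the other things on the bench alone.

Things in the scene. Friction and masses are not known exactly. Their poses are not given: they have to be found in the camera images.
- jigger: Fixed bench jigger: grey bed plate 350 x 150 mm, 14 mm high, a dark flat arm 26 mm wide locked level over it (64 to 78 mm above the worktop), a bracket at the far end, a plaster mould under the arm. Origin on the worktop below the stop screw's axis; x along the arm from the stop screw to the bracket (away from the robot), y left, z up. The plate spans x = -95 to 255 mm.
- slot_mouth (a point): Mouth of the slot, on its floor and centre line: x -30, y 0, z 30 mm in the jigger's frame. A steel anvil block, x -76 to 46 mm, 62 mm wide, has its flat top 30 mm above the worktop; on it cheeks 9 mm high bound a slot 30 mm wide from x -30 mm to a closed back wall at x 40 mm, flared in front. The open front part, x -76 to -45 mm, carries the rear of the strip.
- slot_under_foot (a point): Point on the slot's floor straight below the foot: x 0, y 0, z 30 mm in the jigger's frame. The foot is a rubber buffer of 25 mm diameter. With knob at 0 its underside is nominally 7.85 mm above this floor, but the buffer has taken a set: known only to 0.8 mm either way, so where it meets the strip must be felt. After that the pinch grows by 11 N per rad of the knob (9 N per mm).
- spindle: Steel stop screw through the boss (32 mm wide) at the arm's near end, knob above, foot below. Origin at the jigger's origin when knob reads 0; sinks 1.273 mm per rad (8 mm a turn). The foot turns with it and rubs on the strip: the knob's turning moment rises about 5 N mm per newton of pinch; sliding the strip takes about 1 N of pull per newton of pinch (0.8 to 1.3).
- knob (a joint): Turn of the knob in rad; grows clockwise seen from above, which lowers the screw and foot; starts between 0 and 0.5, end stop at 6. Turns with a light steady friction of about 0.04 N m and stays where it is left.
- knob_grip (a point): On the knob's axis at the height to grip. The knob is a dark knurled cylinder of 33 mm diameter; its gripped part is 96 to 116 mm above the worktop, its top 121 mm and this point 108 mm with knob at 0. Nothing near it stands above 88 mm (the top of the slack lock nut).
- gauge: Loose gauge strip, 100 to 170 g: a steel flat 125 long x 26 wide x 5 mm thick with a black plastic grip on top near its rear end. Origin under the middle of the strip, on its underside; x from the grip to the tip, z up. Starts flat on the worktop left or right of the jigger, tip pointing roughly away from the robot.
- gauge_grip (a point): Middle of the black grip (34 long x 16 wide x 25 mm high, standing on the strip, its top 30 mm above the strip's underside): 43.5 mm behind the strip's middle, 18 mm above its underside.
- gauge_tip (a point): Middle of the strip's front end, on its underside: 62.5 mm ahead of its middle. With the strip fully home it is at x 40, y 0, z 30 mm in the jigger's frame.
- sanding_block: Loose dark sanding block, 53 x 87 x 28 mm, on the worktop on the other side of the jigger from the strip; leave it alone. Origin under its middle.
- mould_block: Loose white plaster block, 65 x 102 x 35 mm, on the worktop to the left behind; leave it alone. Origin under its middle.
- cast_lump: Loose white plaster lump of two joined rounded cubes, 63 x 78 x 48 mm, on the worktop to the right; leave it alone. Origin under its middle.
Mind the look-alikes: they are no part of the job. Leave any red or yellow look-alike of the gauge alone.

How it is judged (in metres and radians):
On the way, in this order (a step that is already met when the one before it is completed fails the run):
1. the strip lies flat in the slot, fully home against the back (y of gauge_tip in the frame of jigger between -0.004 and 0.004 m and z of gauge_tip in the frame of jigger between 0.0275 and 0.0335 m and angle between the x axis of gauge and the x axis of jigger, either way round below 0.1 rad and angle between gauge's own z axis and vertical below 0.06 rad and x of gauge_tip in the frame of jigger above 0.035 m), for 0.2 s.
2. with the strip home, the screw is turned down until its foot pinches the strip lightly (all of step 1 and contact force between spindle and gauge between 2.5 and 10 N), for 0.3 s.
At the end, for the whole second after the job is handed in: The strip lies flat and straight in the slot (within 4 mm and 0.1 rad), drawn back 9 to 26 mm from the back wall, at rest and pinched by the foot with 2.5 to 10 N (y of gauge_tip in the frame of jigger between -0.004 and 0.004 m and z of gauge_tip in the frame of jigger between 0.0275 and 0.0335 m and angle between the x axis of gauge and the x axis of jigger, either way round below 0.1 rad and angle between gauge's own z axis and vertical below 0.06 rad and x of gauge_tip in the frame of jigger between 0.014 and 0.031 m and contact force between spindle and gauge between 2.5 and 10 N and linear speed of gauge below 0.01 m/s and velocity of joint knob below 0.05 rad/s); the robot touches nothing.
It fails at once if the foot squeezes the strip hard (over 16 N) (contact force between spindle and gauge above 16 N).
It fails at once if the sanding block, plaster block or cast lump beside the work is disturbed (distance of any of sanding_block, mould_block, cast_lump from where it was at the start of the episode above 0.02 m).
It also fails if it takes over 72 s, if anything falls off the work surface, if the arm or the gripper's body presses on something with over 40 N, if the wrist force passes 120 N, or if a joint passes its speed limit or range.

## Working session

There is one attempt and no reset: what is moved stays moved. The work goes in short steps, Python scripts to look and compute and a shell command to move; the robot and the scene stay as the last step left them, time stands still between calls to the robot, and variables do not carry over. Pictures are saved under pics/ and viewed, at most 10 in all, crops included, and the job is handed in when it is done.

```bash
mkdir -p pics; ls
python3 - <<'E'
from bench import status, eyes, r
import cv2
s=status.sense();print(s)
for n in("top","side"):
    d=eyes.snapshot(n);cv2.imwrite(f"pics/{n}0.png",d["img"][:,:,::-1]);print(n,d["mtx"].tolist(),d["R"].tolist(),d["t"].tolist())
E
```

```text
pics
{'time': 0.0, 'joint_pos': array([-8.19574942e+01,  7.51352919e+00,  8.53307608e+01, -6.86950968e-04,
        8.72596886e+01, -4.89361597e+00]), 'qd': array([-0.01343559, -0.03513248,  0.03900217, -0.0737841 ,  0.01729953,
       -0.00465781]), 'joint_efforts': array([-8.72239943e-04, -5.69395030e+01, -5.00553632e+01, -3.89288271e-04,
        1.46381758e-02, -7.04945307e-06]), 'tool_pos': array([ 134.25381752, -584.22613122,  230.24667355]), 'tcp_rot': array([-1.79896342e+02, -8.18637911e-03,  1.29361478e+01]), 'ft_force': array([-0.10420609, -0.37267329, -0.46828023]), 'wrist_torque': array([-0.04875298, -0.00421507, -0.05324977]), 'grip_force': 0.0, 'finger_gap': 85.61379049381596}
top [[449.9832401528674, 0.0, 325.72269050624385], [0.0, 449.9832401528674, 238.73037985249138], [0.0, 0.0, 1.0]] [[-0.027953900574384603, -0.9994503184673057, 0.01782246779428527], [-0.9799686231913488, 0.023883310591743298, -0.19771465559141135], [0.19718031596264757, -0.02299235505073889, -0.9800975842262295]] [-8.200997178977895, 525.4669013951578, 1032.6365392684859]
side [[579.3220735632824, 0.0, 321.88143631281326], [0.0, 579.3220735632824, 246.51749472392945], [0.0, 0.0, 1.0]] [[-0.798041896559134, -0.6022093326257018, 0.021749736430750552], [-0.35641101906490186, 0.44259386913416376, -0.8228498359323946], [0.48590155054848155, -0.6644204893765373, -0.5678424926607941]] [393.5853587199462, 274.8248640500689, 1044.7027033497066]
```

View pics/top0.png

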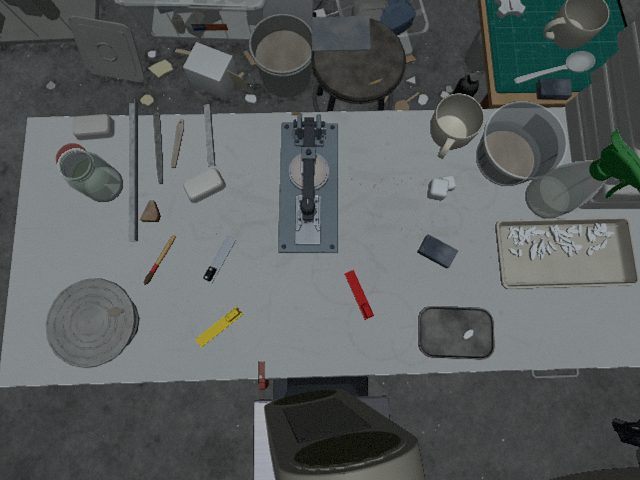

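View pics/side0.png

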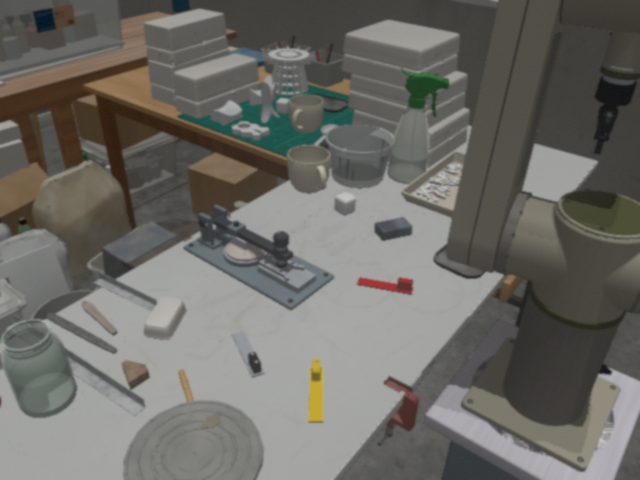

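The top view shows the jigger at (308,190) with its knob near (308,208). There are three strip-like things: steel with a black grip at top (218,260) / side (248,355), red at top (360,295), and yellow at top (220,327). The steel one fits the description (steel flat, black grip, left of the jigger), and the coloured ones are the look-alikes. I'll confirm this with a crop and measure.

```bash
cat > h.py <<'E'
import numpy as np, cv2
from bench import status, eyes, r
def ray(d,uv,z):
    uv=np.atleast_2d(np.asarray(uv,float)); R=np.array(d["R"]);t=np.array(d["t"])
    c=-R.T@t; v=np.c_[uv,np.ones(len(uv))]@np.linalg.inv(d["mtx"]).T@R
    return c+v*((z-c[2])/v[:,2])[:,None]
def proj(d,X):
    X=np.atleast_2d(X)@np.array(d["R"]).T+d["t"]; p=X@np.array(d["mtx"]).T; return p[:,:2]/p[:,2:]
def cross(d1,p1,d2,p2):
    A=[];b=[]
    for d,p in((d1,p1),(d2,p2)):
        P=np.array(d["mtx"])@np.c_[d["R"],d["t"]]
        for i in(0,1):
            q=P[i]-p[i]*P[2];A.append(q[:3]);b.append(-q[3])
    return np.linalg.lstsq(np.array(A),np.array(b),rcond=None)[0]
E
python3 - <<'E'
from h import *
T=eyes.snapshot("top");S=eyes.snapshot("side")
a=T["img"][:,:,::-1];b=S["img"][:,:,::-1]
def crop(im,x,y,w,h,k): return cv2.resize(im[y:y+h,x:x+w],None,fx=k,fy=k,interpolation=cv2.INTER_CUBIC)
o=np.zeros((600,800,3),np.uint8)
o[:300,:400]=crop(a,190,225,80,60,5); o[:300,400:]=crop(b,210,320,80,60,5)
o[300:,:400]=crop(a,265,180,100,75,4); o[300:,400:]=crop(b,240,220,100,75,4)
cv2.imwrite("pics/c1.png",o)
# plate mask (blue-grey)
hsv=cv2.cvtColor(a,cv2.COLOR_BGR2HSV)
print("plate hsv",hsv[230,288],hsv[160,330],"table",hsv[230,260],"strip",hsv[250,226],hsv[260,218])
m=cv2.inRange(hsv,(90,30,50),(125,255,150));m[:100]=0;m[:,:270]=0;m[270:]=0;m[:,350:]=0
c=max(cv2.findContours(m,0,2)[0],key=cv2.contourArea);box=cv2.boxPoints(cv2.minAreaRect(c))
print(box.tolist());q=ray(T,box,14);print(q.round(1).tolist(),np.linalg.norm(np.diff(q,axis=0),axis=1))
# black grip in both
for d,im,(x,y,w,h) in((T,a,(195,230,50,55)),(S,b,(215,325,60,60))):
    g=cv2.cvtColor(im,cv2.COLOR_BGR2GRAY);mk=np.zeros_like(g);mk[y:y+h,x:x+w]=(g[y:y+h,x:x+w]<60)*255
    c=max(cv2.findContours(mk,0,2)[0],key=cv2.contourArea);print("grip",cv2.minAreaRect(c))
    bg=np.median(g[y:y+h,x:x+w]);mk[:]=0;mk[y:y+h,x:x+w]=(g[y:y+h,x:x+w]<bg-15)*255
    c=max(cv2.findContours(mk,0,2)[0],key=cv2.contourArea);rr=cv2.minAreaRect(c);print("all",rr,bg);
    print(cv2.boxPoints(rr).tolist(),ray(d,cv2.boxPoints(rr),5).round(1).tolist())
E
```

```text
plate hsv [103  47 103] [100  51 106] table [ 94  13 138] strip [107  33 139] [103  26 140]
[[278.0, 114.0], [337.0, 114.0], [337.0, 252.0], [278.0, 252.0]]
[[871.9, 93.8, 14.0], [868.9, -62.1, 14.0], [498.5, -49.9, 14.0], [502.2, 96.4, 14.0]] [155.96121477 370.6302985  146.3782762 ]
grip ((209.70004272460938, 273.60003662109375), (8.049844741821289, 13.86362075805664), 26.56505012512207)
all ((210.6000213623047, 273.79998779296875), (11.62755298614502, 15.20526123046875), 26.56505012512207) 134.0
[[202.00003051757812, 277.9999694824219], [208.80001831054688, 264.3999938964844], [219.20001220703125, 269.6000061035156], [212.4000244140625, 283.1999816894531]] [[443.4, 284.5, 5.0], [476.8, 268.6, 5.0], [463.2, 242.7, 5.0], [429.9, 258.7, 5.0]]
grip ((254.19590759277344, 363.19073486328125), (16.550142288208008, 7.310492992401123), 66.03751373291016)
all ((248.39141845703125, 353.6040954589844), (49.4677619934082, 15.60136890411377), 64.65382385253906) 165.0
[[230.75340270996094, 334.59051513671875], [244.8529510498047, 327.91180419921875], [266.0294189453125, 372.61767578125], [251.9298858642578, 379.29638671875]] [[549.3, 228.1, 5.0], [540.7, 196.5, 5.0], [426.5, 260.8, 5.0], [435.8, 289.1, 5.0]]
```

View pics/c1.png

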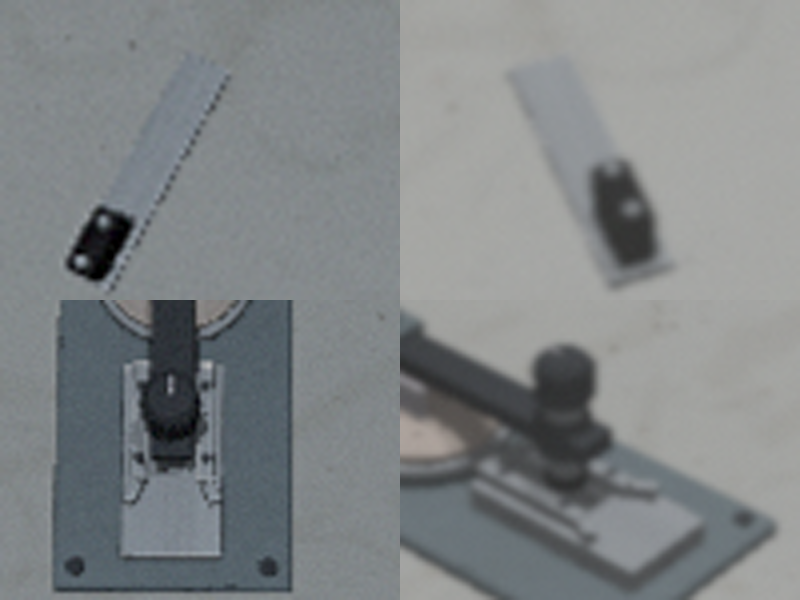

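The crop confirms it: a steel flat with a black grip (top view grip 210,273; tip corners 228,236 and 236,240). The anvil's front edge runs from (295,244) to (320,244) in the top view. Next come precise fits.

Run:
```python
from h import *
T=eyes.snapshot("top");S=eyes.snapshot("side")
a=T["img"][:,:,::-1]
print("cams",[(-np.array(d["R"]).T@d["t"]).round(0).tolist() for d in(T,S)])
hsv=cv2.cvtColor(a,cv2.COLOR_BGR2HSV)
m=cv2.inRange(hsv,(90,30,50),(125,255,150));m[:100]=0;m[:,:270]=0;m[270:]=0;m[:,350:]=0
m=cv2.morphologyEx(m,cv2.MORPH_OPEN,np.ones((3,3)))
L=[];Rr=[]
for v in range(130,246):
    x=np.nonzero(m[v])[0]
    if len(x): L.append((x[0]-.5,v));Rr.append((x[-1]+.5,v))
for n,e in(("L",L),("R",Rr)):
    q=ray(T,e,14);p=np.polyfit(q[:,0],q[:,1],1)
    k=abs(q[:,1]-np.polyval(p,q[:,0]))<2; p=np.polyfit(q[k,0],q[k,1],1);print(n,p,np.polyval(p,598),k.mean())
col=[np.nonzero(m[:,u])[0] for u in range(283,334,5)]
print("near",ray(T,[(u,c[-1]+.5) for u,c in zip(range(283,334,5),col)],14)[:,0].round(1),"far",ray(T,[(u,c[0]-.5) for u,c in zip(range(283,334,5),col)],14)[:,0].round(1))
print("anvil front top",ray(T,[(295.25,244),(320.5,244)],30).round(1).tolist())
print("anvil front side",ray(S,[((695-400)/4+240,520/4-75+220),((632-400)/4+240,575/4-75+220)],30).round(1).tolist())
print("knob",cross(T,(265+170/4,180+98/4),S,(281.5,234.5)).round(1))
print("strip T",ray(T,[(228.4,236),(236,240.4),(212,283)],5).round(1).tolist())
print("strip S",ray(S,[(231.4,334.3),(244.6,331),(264.4,373),(252.4,377.5)],5).round(1).tolist())
print("grip",cross(T,(209.7,273.6),S,(254.2,363.2)).round(1),"grip T z30",ray(T,[(209.7,273.6)],30).round(1))
```

```text
cams [[311.0, 3.0, 1116.0], [-96.0, 810.0, 811.0]]
L [-3.33776166e-02  1.14292419e+02] 94.33260408838372 0.9741379310344828
R [-3.31528304e-02 -3.46592274e+01] -54.48461993075818 1.0
near [500.6 500.3 500.  499.7 499.4 499.  498.7 498.4 498.1 497.8 497.5] far [850.3 850.1 847.  872.3 807.  832.1 829.  871.3 834.1 845.2 844.9]
anvil front top [[518.2, 52.7, 30.0], [516.7, -9.3, 30.0]]
anvil front side [[519.7, -4.1, 30.0], [516.4, 55.3, 30.0]]
knob [592.1  18.8 119.3]
strip T [[547.6, 221.2, 5.0], [535.9, 202.1, 5.0], [430.4, 259.7, 5.0]]
strip S [[548.8, 226.7, 5.0], [534.8, 203.4, 5.0], [428.2, 263.4, 5.0], [438.1, 285.3, 5.0]]
grip [452.8 263.6  15. ] grip T z30 [[450.6 259.9  30. ]]
```

```bash
cat >> h.py <<'E'
from scipy.spatial.transform import Rotation as Ro
def tgt(x,y,z,yaw,s=None):
    s=s or status.sense(); R0=Ro.from_euler("xyz",s["tcp_rot"],degrees=True)
    d=R0.inv().apply(np.array([x,y,z])-s["tool_pos"])/10
    q=(R0.inv()*Ro.from_euler("xyz",[180,0,yaw],degrees=True)).as_rotvec()
    print("cm",d.round(3).tolist(),"rot",q.round(4).tolist())
def st():
    s=status.sense();print({k:np.round(s[k],2).tolist() for k in("time","tool_pos","tcp_rot","ft_force","wrist_torque","finger_gap","grip_force","joint_pos")})
E
python3 -c "
from h import *
tgt(480,-200,230,82);tgt(449,263,150,151.4)"
```

```text
cm [42.298, -29.739, 0.116] rot [-0.0006, -0.0005, -1.2053]
cm [49.644, -75.552, 8.148] rot [-0.0002, -0.0009, -2.4166]
```

```bash
python3 -m handwheel '{"series": [[[21,-15,0,0,0,-0.6,1],[42.3,-29.7,0,0,0,-1.2,1],[42.3,-29.7,0,0,0,-1.2,1],[42.3,-29.7,0,0,0,-1.2,1],[42.3,-29.7,0,0,0,-1.2,1],[42.3,-29.7,0,0,0,-1.2,1],[42.3,-29.7,0,0,0,-1.2,1],[42.3,-29.7,0,0,0,-1.2,1],[42.3,-29.7,0,0,0,-1.2,1]]]}' 40; python3 -c "
from h import *
tgt(449,263,150,151.4);st()"
```

```text
time: 1.42
tool_pos: [481.9, -197.7, 231.3]
tcp_rot: [180.0, -0.0, 81.9]
ft_force: [0.4, -0.0, 0.0]
finger_gap: 85.5
grip_force: 0.0
cm [45.147, -9.732, 8.154] rot [0.0007, -0.0003, -1.2127]
{'time': 1.42, 'tool_pos': [481.86, -197.71, 231.3], 'tcp_rot': [179.98, -0.04, 81.92], 'ft_force': [0.44, -0.01, 0.03], 'wrist_torque': [-0.05, 0.01, 0.0], 'finger_gap': 85.45, 'grip_force': 0.0, 'joint_pos': [-27.98, -4.86, 97.79, 0.04, 87.07, -19.9]}
```

```bash
python3 -m handwheel '{"series": [[[11,-2.4,1,0,0,-0.3,0.5],[22,-4.8,2,0,0,-0.6,0.5],[33,-7.2,3,0,0,-0.9,0.5],[45.1,-9.7,8.1,0,0,-1.21,0.5],[45.1,-9.7,8.1,0,0,-1.21,0.5],[45.1,-9.7,8.1,0,0,-1.21,0.5],[45.1,-9.7,8.1,0,0,-1.21,0.5],[45.1,-9.7,8.1,0,0,-1.21,0.5],[45.1,-9.7,8.1,0,0,-1.21,0.5],[45.1,-9.7,8.1,0,0,-1.21,0.5],[45.1,-9.7,8.1,0,0,-1.21,0.5]]]}' 40
python3 - <<'E'
from h import *
st();tgt(449,263,8,151.4)
o=np.zeros((600,800,3),np.uint8)
for i,n in enumerate(("top","side")):
    d=eyes.snapshot(n);im=d["img"][:,:,::-1];x,y,w,h=((175,210,80,120),(210,270,80,120))[i]
    o[:,i*400:i*400+400]=cv2.resize(im[y:y+h,x:x+w],(400,600),interpolation=cv2.INTER_CUBIC)
    s=status.sense();print(n,proj(d,s["tool_pos"]))
cv2.imwrite("pics/c2.png",o)
E
```

```text
time: 2.8
tool_pos: [450.0, 258.4, 150.8]
tcp_rot: [180.0, 0.0, 150.9]
ft_force: [1.0, 0.4, -0.3]
finger_gap: 42.6
grip_force: 0.0
{'time': 2.8, 'tool_pos': [449.97, 258.41, 150.77], 'tcp_rot': [179.98, 0.04, 150.92], 'ft_force': [0.98, 0.43, -0.3], 'wrist_torque': [-0.01, 0.01, 0.01], 'finger_gap': 42.62, 'grip_force': 0.0, 'joint_pos': [24.22, -2.12, 103.7, -0.02, 78.39, -36.69]}
cm [0.318, 0.349, 14.277] rot [0.0003, 0.0007, -0.0084]
top [[197.16769535 267.05318238]]
side [[253.95278021 306.933003  ]]
```

View pics/c2.png

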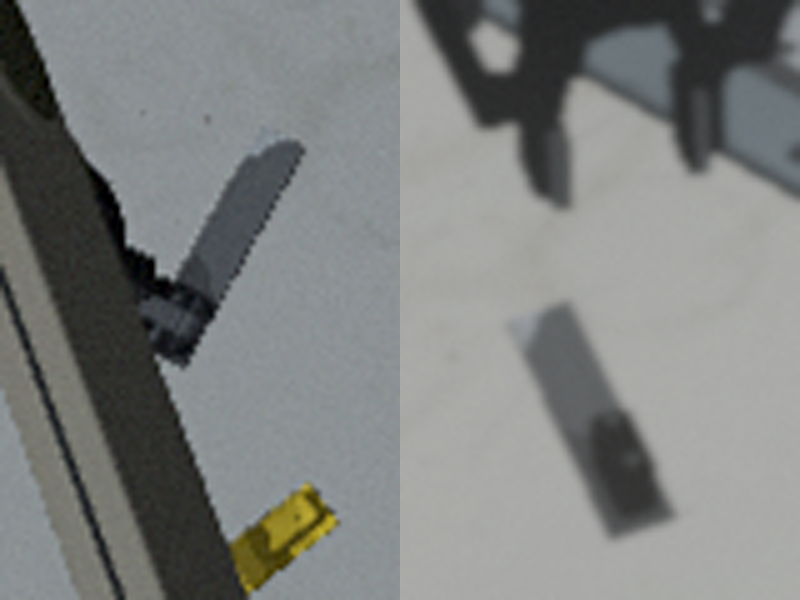

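Side view: the fingertips are at (241,311) and (269,304), which agrees with the computed TCP at (254,307). The strip hasn't moved and its grip is directly below. I'm descending.

```bash
python3 -m handwheel '{"series": [[[0.6,0.35,4,0,0,-0.008,0.5],[0.6,0.35,8,0,0,-0.008,0.5],[0.6,0.35,11,0,0,-0.008,0.5],[0.6,0.35,12,0,0,-0.008,0.5],[0.6,0.35,12,0,0,-0.008,0.5],[0.6,0.35,12,0,0,-0.008,0.5]]]}' 40; python3 -c "
from h import *
st();tgt(447,264.5,7,151.4)"
```

```text
time: 3.65
tool_pos: [447.1, 266.1, 32.0]
tcp_rot: [179.9, 0.1, 151.5]
ft_force: [0.7, 0.3, 0.5]
finger_gap: 42.7
grip_force: 0.0
{'time': 3.65, 'tool_pos': [447.09, 266.08, 32.04], 'tcp_rot': [179.88, 0.09, 151.46], 'ft_force': [0.68, 0.28, 0.46], 'wrist_torque': [0.01, 0.03, -0.03], 'finger_gap': 42.71, 'grip_force': 0.0, 'joint_pos': [25.11, 6.27, 108.54, -0.0, 65.03, -36.35]}
cm [-0.063, -0.148, 2.504] rot [0.0022, 0.0016, 0.0011]
```

```bash
python3 -m handwheel '{"series": [[[-0.06,-0.15,1.5,0,0,0,0.5],[-0.06,-0.15,2.5,0,0,0,0.5],[-0.06,-0.15,2.5,0,0,0,0.5],[-0.06,-0.15,2.5,0,0,0,0.3],[-0.06,-0.15,2.5,0,0,0,0.1],[-0.06,-0.15,2.5,0,0,0,0],[-0.06,-0.15,2.5,0,0,0,0],[-0.06,-0.15,2.5,0,0,0,0],[-0.06,-0.15,2.5,0,0,0,0]]]}' 40; python3 -c "
from h import *
st()"
```

```text
time: 4.78
tool_pos: [446.0, 264.3, 5.7]
tcp_rot: [180.0, 0.0, 151.5]
ft_force: [0.4, 0.5, 4.0]
finger_gap: 15.2
grip_force: 41.8
{'time': 4.78, 'tool_pos': [445.95, 264.27, 5.73], 'tcp_rot': [179.96, 0.03, 151.48], 'ft_force': [0.41, 0.51, 4.05], 'wrist_torque': [0.19, -0.08, -0.02], 'finger_gap': 15.2, 'grip_force': 41.78, 'joint_pos': [24.98, 8.53, 109.27, 0.0, 62.15, -36.5]}
```

```bash
python3 -c "
from h import *
tgt(438.6,24.8,100,178.1)"
```

```text
cm [-10.793, -21.385, -9.438] rot [0.0006, 0.0006, -0.4646]
```

```bash
python3 -m handwheel '{"series": [[[0,0,-3,0,0,0,0],[0,0,-7,0,0,0,0],[-2,-4,-9.4,0,0,-0.1,0],[-4.5,-9,-9.4,0,0,-0.2,0],[-7,-14,-9.4,0,0,-0.3,0],[-9.5,-18.5,-9.4,0,0,-0.4,0],[-10.8,-21.4,-9.4,0,0,-0.465,0],[-10.8,-21.4,-9.4,0,0,-0.465,0],[-10.8,-21.4,-9.4,0,0,-0.465,0],[-10.8,-21.4,-9.4,0,0,-0.465,0]]]}' 60
python3 - <<'E'
from h import *
st()
o=np.zeros((600,800,3),np.uint8)
for i,n in enumerate(("top","side")):
    d=eyes.snapshot(n);im=d["img"][:,:,::-1];x,y,w,h=((265,180,100,150),(240,220,100,150))[i]
    o[:,i*400:i*400+400]=cv2.resize(im[y:y+h,x:x+w],(400,600),interpolation=cv2.INTER_CUBIC)
    s=status.sense();print(n,proj(d,s["tool_pos"]))
cv2.imwrite("pics/c3.png",o)
E
```

```text
time: 6.02
tool_pos: [438.1, 25.4, 99.0]
tcp_rot: [180.0, -0.0, 178.2]
ft_force: [0.7, 0.1, -1.1]
finger_gap: 14.9
grip_force: 60.1
{'time': 6.02, 'tool_pos': [438.07, 25.35, 99.05], 'tcp_rot': [179.99, -0.04, 178.16], 'ft_force': [0.68, 0.07, -1.07], 'wrist_torque': [0.0, 0.01, -0.01], 'finger_gap': 14.94, 'grip_force': 60.08, 'joint_pos': [-3.4, -12.13, 118.5, 0.01, 73.66, -91.57]}
top [[306.32696593 272.69451454]]
side [[336.94255639 270.10147391]]
```

View pics/c3.png

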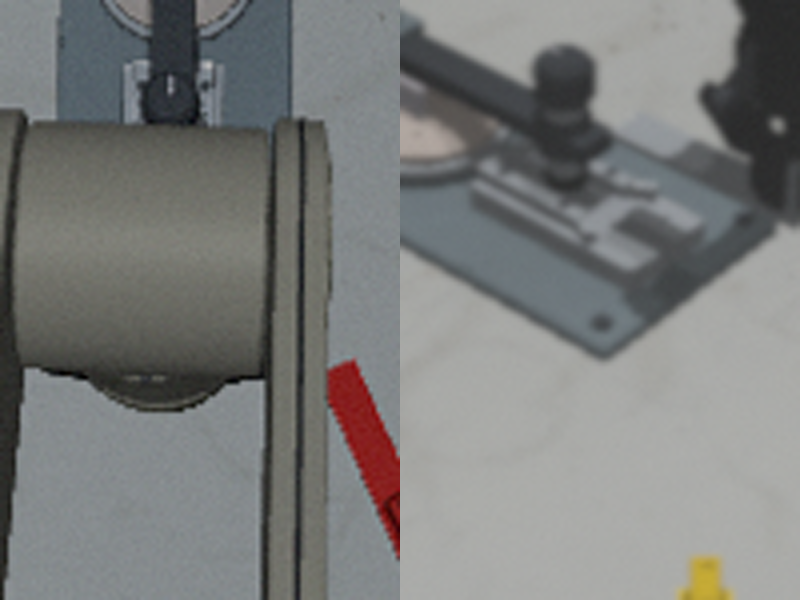

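The side view shows the strip held level, with its tip around (299,250) beyond the knob. The top view is blocked by the arm. I'll check the tip position in an enlarged, contrast-stretched side crop.

Run:
```python
from h import *
d=eyes.snapshot("side");im=d["img"][:,:,::-1]
x,y,w,h=280,232,80,60
c=cv2.resize(im[y:y+h,x:x+w],(800,600),interpolation=cv2.INTER_CUBIC)
c=np.clip((c.astype(float)-60)*1.9,0,255).astype(np.uint8)
s=status.sense();T=s["tool_pos"];R=Ro.from_euler("z",s["tcp_rot"][2]-180,degrees=True)
E=[T+R.apply([a,b,-0.7]) for a,b in((109,13),(109,-13),(0,13))]
p=proj(d,E);print(p)
for q in p: cv2.circle(c,tuple(int(v) for v in ((q-[x,y]+.5)*10)),5,(0,0,255),1)
cv2.imwrite("pics/c4.png",c)
```

```text
[[292.63483429 253.11813216]
 [300.59510145 247.82835603]
 [333.05172    273.29826105]]
```

View pics/c4.png

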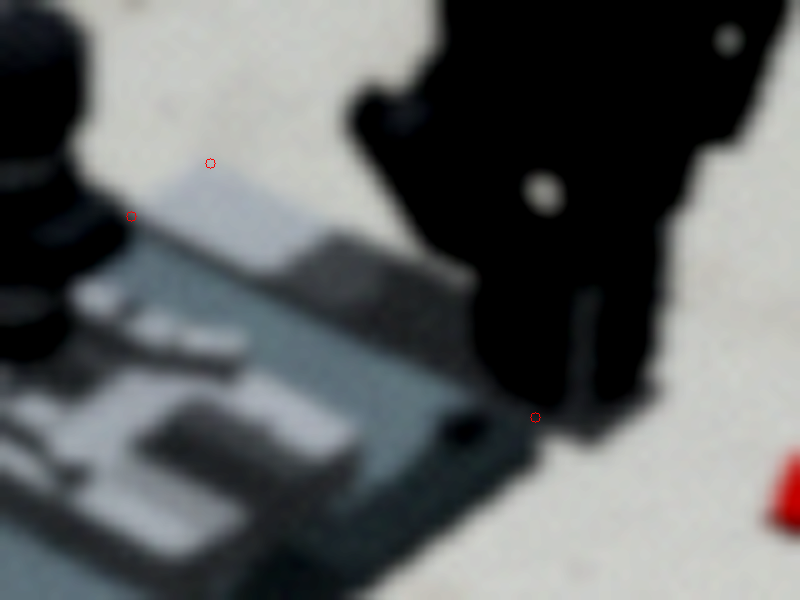

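The predicted tip corner (210,163 in the crop) matches the seen one (207,160) to within about a pixel. I'm lowering onto the anvil's front.

```bash
cat >> h.py <<'E'
J=np.array([593.5,19.7]);PSI=-1.9
def jt(x,y,z,yaw=180):
    c,s=np.cos(np.radians(PSI)),np.sin(np.radians(PSI))
    tgt(J[0]+c*x-s*y,J[1]+s*x+c*y,z,yaw+PSI)
def jpos():
    c,s=np.cos(np.radians(PSI)),np.sin(np.radians(PSI)); t=status.sense()
    d=t["tool_pos"][:2]-J; print("jig",round(c*d[0]+s*d[1],2),round(-s*d[0]+c*d[1],2),round(t["tool_pos"][2],2),"yaw",round(t["tcp_rot"][2]-180-PSI,2))
E
python3 -c "
from h import *
jpos();jt(-155,0,37)"
```

```text
jig -155.4 0.37 99.17 yaw 0.09
cm [-0.042, -0.037, 6.217] rot [0.0001, -0.0003, 0.0016]
```

```bash
python3 -m handwheel '{"series": [[[0,-0.04,3,0,0,0,0],[0,-0.04,5.5,0,0,0,0],[0,-0.04,6,0,0,0,0],[0,-0.04,6.2,0,0,0,0],[0,-0.04,6.2,0,0,0,0]]]}' 60; python3 -c "
from h import *
st();jpos()"
```

```text
time: 6.8
tool_pos: [439.1, 24.1, 38.3]
tcp_rot: [-180.0, 0.1, 178.1]
ft_force: [-0.3, 0.9, -0.7]
finger_gap: 14.9
grip_force: 60.1
{'time': 6.8, 'tool_pos': [439.08, 24.1, 38.28], 'tcp_rot': [-180.0, 0.09, 178.13], 'ft_force': [-0.33, 0.92, -0.67], 'wrist_torque': [-0.05, 0.06, 0.01], 'finger_gap': 14.9, 'grip_force': 60.1, 'joint_pos': [-3.55, -6.89, 120.9, 0.0, 65.9, -91.67]}
jig -154.48 -0.73 38.28 yaw 0.03
```

```bash
python3 -m handwheel '{"series": [[[-0.7,0.03,0.1,0,0,0,0],[-1.5,0.03,0.15,0,0,0,0],[-2.2,0.03,0.2,0,0,0,0],[-2.5,0.03,0.2,0,0,0,0],[-2.5,0.03,0.2,0,0,0,0]]]}' 60; python3 -c "
from h import *
st();jpos()"
```

```text
time: 7.42
tool_pos: [463.9, 23.5, 35.5]
tcp_rot: [-180.0, 0.0, 178.1]
ft_force: [0.8, -0.6, 0.4]
finger_gap: 14.9
grip_force: 60.4
{'time': 7.42, 'tool_pos': [463.86, 23.5, 35.51], 'tcp_rot': [-180.0, 0.04, 178.12], 'ft_force': [0.83, -0.63, 0.4], 'wrist_torque': [0.01, -0.21, -0.0], 'finger_gap': 14.93, 'grip_force': 60.42, 'joint_pos': [-3.43, -2.5, 117.11, 0.0, 65.34, -91.55]}
jig -129.69 -0.5 35.51 yaw 0.02
```

```bash
python3 -m handwheel '{"series": [[[-0.8,0.02,0,0,0,0,0],[-1.6,0.02,0,0,0,0,0],[-2.4,0.02,0,0,0,0,0],[-3.2,0.02,0,0,0,0,0],[-4.0,0.02,0,0,0,0,0],[-4.8,0.02,0,0,0,0,0],[-5.2,0.02,0,0,0,0,0],[-5.2,0.02,0,0,0,0,0]]]}' 60; python3 -c "
from h import *
st();jpos()"
```

```text
time: 8.43
tool_pos: [515.8, 22.0, 35.7]
tcp_rot: [-180.0, 0.0, 178.1]
ft_force: [-1.7, -0.7, 5.7]
finger_gap: 15.1
grip_force: 61.2
{'time': 8.43, 'tool_pos': [515.76, 22.02, 35.75], 'tcp_rot': [-180.0, 0.02, 178.12], 'ft_force': [-1.68, -0.72, 5.71], 'wrist_torque': [0.04, 0.43, 0.0], 'finger_gap': 15.11, 'grip_force': 61.22, 'joint_pos': [-3.25, 5.47, 108.96, -0.0, 65.55, -91.37]}
jig -77.78 -0.26 35.75 yaw 0.02
```

```bash
python3 -m handwheel '{"series": [[[-0.25,0.02,-0.03,0,0,0,0],[-0.5,0.02,-0.03,0,0,0,0],[-0.7,0.02,-0.03,0,0,0,0],[-0.85,0.02,-0.03,0,0,0,0],[-0.85,0.02,-0.03,0,0,0,0]]]}' 60; python3 -c "
from h import *
st();jpos()"
```

```text
time: 9.05
tool_pos: [522.0, 22.0, 35.8]
tcp_rot: [-180.0, -0.2, 178.1]
ft_force: [-14.5, -0.6, 15.5]
finger_gap: 15.1
grip_force: 62.5
{'time': 9.05, 'tool_pos': [522.02, 22.04, 35.75], 'tcp_rot': [-180.0, -0.25, 178.13], 'ft_force': [-14.46, -0.56, 15.54], 'wrist_torque': [-0.01, 2.14, 0.01], 'finger_gap': 15.06, 'grip_force': 62.51, 'joint_pos': [-3.2, 6.64, 107.69, -0.01, 65.91, -91.33]}
jig -71.52 -0.03 35.75 yaw 0.03
```

The wall is felt (-14.5 N at TCP jigger x -71.5, as predicted), so the strip is home. I'm unloading, releasing and rising.

```bash
python3 -m handwheel '{"series": [[[0.13,0,-0.08,0,0,0,0],[0.13,0,-0.08,0,0,0,0.1],[0.13,0,-0.08,0,0,0,0.3],[0.13,0,-0.08,0,0,0,0.5],[0.13,0,-0.08,0,0,0,0.5],[0.13,0,-2,0,0,0,0.5],[0.13,0,-6,0,0,0,0.5],[0.13,0,-10.5,0,0,0,0.5],[0.13,0,-12.5,0,0,0,0.7],[0.13,0,-12.5,0,0,0,0.7]]]}' 20
python3 - <<'E'
from h import *
st();jpos();jt(0,0,140)
d=eyes.snapshot("side");im=d["img"][:,:,::-1]
x,y,w,h=240,215,100,75
cv2.imwrite("pics/c5.png",cv2.resize(im[y:y+h,x:x+w],(800,600),interpolation=cv2.INTER_CUBIC))
E
```

```text
time: 10.3
tool_pos: [524.1, 21.9, 162.8]
tcp_rot: [-180.0, 0.3, 178.1]
ft_force: [-0.3, 0.7, -1.3]
finger_gap: 59.6
grip_force: 0.0
{'time': 10.3, 'tool_pos': [524.09, 21.89, 162.85], 'tcp_rot': [-179.99, 0.27, 178.12], 'ft_force': [-0.27, 0.65, -1.34], 'wrist_torque': [0.03, 0.03, 0.02], 'finger_gap': 59.61, 'grip_force': 0.0, 'joint_pos': [-3.21, -2.05, 102.32, 0.0, 79.46, -91.33]}
jig -69.45 -0.11 162.85 yaw 0.02
cm [-6.934, 0.009, 2.317] rot [-0.0001, 0.0046, 0.0004]
```

View pics/c5.png

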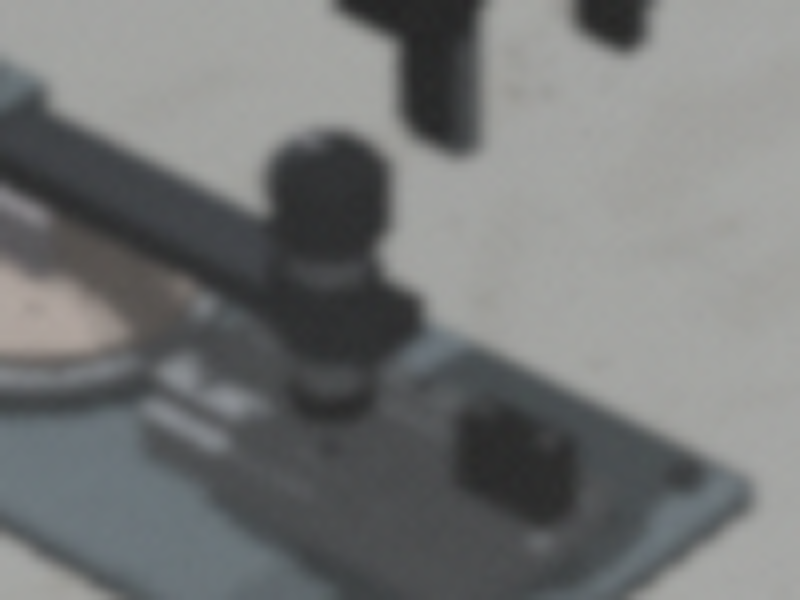

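The strip lies in the slot with its grip at crop (515,460), and the knob is at crop (328,190). I'm moving over the knob.

```bash
python3 -m handwheel '{"series": [[[-3.5,0,0,0,0,-0.15,0.7],[-6.9,0,0,0,0,-0.3,0.7],[-6.85,0,1,0,0,-0.45,0.7],[-6.85,0,3,0,0,-0.5,0.7],[-6.85,0,5,0,0,-0.5,0.7],[-6.85,0,6.5,0,0,-0.5,0.7],[-6.85,0,6.9,0,0,-0.5,0.7],[-6.85,0,6.9,0,0,-0.5,0.7]]]}' 20
python3 - <<'E'
from h import *
st();jpos()
E
```

```text
time: 11.35
tool_pos: [590.9, 19.7, 91.5]
tcp_rot: [180.0, -0.0, -153.3]
ft_force: [-0.7, -1.0, -0.2]
finger_gap: 59.6
grip_force: 0.0
{'time': 11.35, 'tool_pos': [590.89, 19.72, 91.54], 'tcp_rot': [180.0, -0.01, -153.25], 'ft_force': [-0.69, -1.03, -0.23], 'wrist_torque': [0.01, -0.01, -0.01], 'finger_gap': 59.6, 'grip_force': 0.0, 'joint_pos': [-3.06, 12.29, 94.9, -0.0, 72.82, -119.8]}
jig -2.61 -0.07 91.54 yaw -331.35
```

```bash
cat >> h.py <<'E'
def avg(n=6):
    A=[]
    for _ in range(n):
        s=status.sense();A.append(np.r_[s["ft_force"],s["wrist_torque"],s["tool_pos"]]);eyes.snapshot("side")
    A=np.array(A);print("F",A[:,:3].mean(0).round(2),"M",A[:,3:6].mean(0).round(3),"sd",A[:,[0,1,5]].std(0).round(3),"p",A[:,6:].mean(0).round(2),"yaw",s["tcp_rot"][2].round(2),"t",s["time"])
E
python3 -m handwheel '{"series": [[[0,0,0,0,0,0,0.4],[0,0,0,0,0,0,0.2],[0,0,0,0,0,0,0.2],[0,0,0,0,0,0,0.2],[0,0,0,0,0,0,0.2],[0,0,0,0,0,0,0.2]]]}' 20
python3 - <<'E'
from h import *
st();avg()
E
```

```text
time: 12.1
tool_pos: [591.6, 19.9, 92.8]
tcp_rot: [-180.0, 0.1, -153.2]
ft_force: [-1.3, 1.5, 6.4]
finger_gap: 31.9
grip_force: 22.6
{'time': 12.1, 'tool_pos': [591.57, 19.92, 92.8], 'tcp_rot': [-179.97, 0.09, -153.23], 'ft_force': [-1.3, 1.52, 6.35], 'wrist_torque': [0.28, 0.33, 0.04], 'finger_gap': 31.86, 'grip_force': 22.57, 'joint_pos': [-3.05, 12.22, 94.84, 0.02, 72.85, -119.82]}
F [-1.83  1.55  6.42] M [ 0.309  0.313 -0.012] sd [0.59  0.214 0.028] p [591.55  19.92  92.79] yaw -153.23 t 12.35
```

```bash
python3 -m handwheel '{"series": [[[0,0,0,0,0,0.12,0.2],[0,0,0.03,0,0,0.24,0.2],[0,0,0.05,0,0,0.36,0.2],[0,0,0.06,0,0,0.48,0.2],[0,0,0.08,0,0,0.6,0.2],[0,0,0.09,0,0,0.7,0.2],[0,0,0.1,0,0,0.8,0.2],[0,0,0.1,0,0,0.8,0.2]]]}' 20
python3 - <<'E'
from h import *
avg(8);st()
E
```

```text
time: 13.4
tool_pos: [591.4, 21.9, 91.8]
tcp_rot: [179.8, 0.0, 160.9]
ft_force: [-2.3, 10.1, 7.2]
finger_gap: 31.5
grip_force: 22.7
F [-2.28  9.84  6.99] M [ 1.499  0.399 -0.028] sd [0.327 0.305 0.018] p [591.42  21.89  91.78] yaw 160.98 t 13.75
{'time': 13.8, 'tool_pos': [591.42, 21.87, 91.75], 'tcp_rot': [179.82, 0.02, 160.98], 'ft_force': [-2.52, 10.35, 6.22], 'wrist_torque': [1.49, 0.42, -0.02], 'finger_gap': 31.82, 'grip_force': 22.71, 'joint_pos': [-2.95, 12.28, 94.89, 0.18, 72.76, -73.98]}
```

Lateral force built up, so the knob axis is about 2–3 mm off the TCP along the pads. I'm opening, recentring and regripping.

```bash
python3 -m handwheel '{"series": [[[0,0,0,0,0,0,0.5],[0,0,0,0,0,0,0.55],[0,0,0,0,0,0,0.55]]]}' 20
python3 - <<'E'
from h import *
st();y=status.sense()["tcp_rot"][2];tgt(593.7,20.8,92.5,y)
E
```

```text
time: 14.18
tool_pos: [590.8, 19.4, 90.4]
tcp_rot: [-180.0, -0.0, 160.9]
ft_force: [-0.4, 0.4, -0.3]
finger_gap: 47.0
grip_force: 0.0
{'time': 14.18, 'tool_pos': [590.84, 19.44, 90.43], 'tcp_rot': [-179.98, -0.0, 160.92], 'ft_force': [-0.39, 0.42, -0.28], 'wrist_torque': [-0.01, 0.01, -0.01], 'finger_gap': 47.0, 'grip_force': 0.0, 'joint_pos': [-3.08, 12.35, 94.95, -0.01, 72.7, -73.99]}
cm [-0.226, 0.223, -0.207] rot [-0.0003, -0.0001, 0.0]
```

```bash
python3 -m handwheel '{"series": [[[-0.226,0.25,-0.15,0,0,0,0.55],[-0.226,0.25,-0.15,0,0,0,0.55],[-0.226,0.25,-0.15,0,0,0,0.3],[-0.226,0.25,-0.15,0,0,0,0.2],[-0.226,0.25,-0.15,0,0,0,0.2],[-0.226,0.25,-0.15,0,0,0,0.2]]]}' 20
python3 - <<'E'
from h import *
st();avg()
E
```

```text
time: 14.92
tool_pos: [593.9, 21.3, 92.3]
tcp_rot: [-180.0, 0.0, 160.9]
ft_force: [0.3, -1.1, 2.1]
finger_gap: 31.6
grip_force: 23.4
{'time': 14.92, 'tool_pos': [593.93, 21.27, 92.26], 'tcp_rot': [-180.0, 0.02, 160.93], 'ft_force': [0.27, -1.11, 2.11], 'wrist_torque': [-0.13, 0.05, 0.0], 'finger_gap': 31.62, 'grip_force': 23.42, 'joint_pos': [-2.89, 12.68, 94.37, -0.01, 72.94, -73.82]}
F [-0.31 -0.98  2.52] M [-0.141  0.074 -0.031] sd [0.375 0.639 0.032] p [593.94  21.28  92.25] yaw 160.93 t 15.175
```

```bash
python3 -m handwheel '{"series": [[[0,0,0.01,0,0,0.1,0.2],[0,0,0.03,0,0,0.2,0.2],[0,0,0.04,0,0,0.3,0.2]]]}' 20
python3 - <<'E'
from h import *
avg(6)
E
python3 -m handwheel '{"series": [[[0,0,0.01,0,0,0.1,0.2],[0,0,0.03,0,0,0.2,0.2],[0,0,0.04,0,0,0.3,0.2]]]}' 20
python3 - <<'E'
from h import *
avg(6)
E
```

```text
time: 15.6
tool_pos: [594.0, 21.3, 91.9]
tcp_rot: [180.0, 0.0, 143.6]
ft_force: [-0.5, 0.2, 3.0]
finger_gap: 32.3
grip_force: 23.5
F [-0.82 -0.4   3.33] M [-0.181  0.116 -0.03 ] sd [0.176 0.665 0.025] p [593.96  21.33  91.86] yaw 143.87 t 15.85
time: 16.27
tool_pos: [594.0, 21.4, 91.5]
tcp_rot: [180.0, 0.0, 126.5]
ft_force: [-1.4, -1.2, 3.7]
finger_gap: 31.4
grip_force: 23.6
F [-0.81 -0.65  4.12] M [-0.168  0.147 -0.049] sd [0.35  0.356 0.019] p [593.99  21.36  91.46] yaw 126.71 t 16.525
```

```bash
python3 -m handwheel '{"series": [[[0,0,0.01,0,0,0.1,0.2],[0,0,0.02,0,0,0.2,0.2]]]}' 20|grep -E "ft|time"
python3 - <<'E'
from h import *
avg(8)
E
python3 -m handwheel '{"series": [[[0,0,0.01,0,0,0.1,0.2],[0,0,0.02,0,0,0.2,0.2]]]}' 20|grep -E "ft|time"
python3 - <<'E'
from h import *
avg(8)
E
```

```text
time: 16.82
ft_force: [-0.0, -1.8, 4.5]
F [-0.35 -0.89  4.12] M [-0.156  0.067 -0.027] sd [0.585 0.465 0.035] p [593.99  21.37  91.19] yaw 115.2 t 17.175
time: 17.48
ft_force: [0.1, 0.1, 2.5]
F [ 0.76 -0.41  3.82] M [-0.127 -0.068 -0.029] sd [0.573 0.44  0.047] p [594.    21.37  90.96] yaw 103.73 t 17.825
```

The wrist torque is noisy, but joint 6's effort reads very cleanly, so I'll use that.

```bash
cat >> h.py <<'E'
def eff(n=4):
    A=[]
    for _ in range(n): s=status.sense();A.append(np.r_[s["joint_efforts"][[3,4,5]],s["wrist_torque"][2],s["ft_force"]]);eyes.snapshot("side")
    A=np.array(A);print("eff",A[:,:3].round(4).tolist(),"Mz,F",A[:,3:].mean(0).round(3),"yaw",s["tcp_rot"][2].round(2),"j6",s["joint_pos"][5].round(1),"t",s["time"])
E
python3 -c "
from h import *
eff()"
python3 -m handwheel '{"series": [[[0,0,0.01,0,0,0.1,0.2]]]}' 20|grep -E "time"; python3 -c "
from h import *
eff()"
```

```text
eff [[0.1897, 0.3772, -0.0049], [0.1863, 0.4076, 0.0004], [0.1821, 0.4356, 0.0043], [0.177, 0.4629, 0.009]] Mz,F [ 0.026  1.327 -0.556  3.977] yaw 103.67 j6 -16.6 t 18.025
time: 18.2
eff [[0.1639, 0.5698, -2.511], [0.1413, 0.5758, -1.5515], [0.1224, 0.5909, 1.3574], [0.112, 0.6274, 0.6351]] Mz,F [-0.031  2.028 -0.298  4.017] yaw 98.0 j6 -10.9 t 18.35
```

```bash
cat >> h.py <<'E'
def e1(): s=status.sense();print("effort6",s["joint_efforts"][5].round(4),"qd6",s["qd"][5].round(3),"j6",s["joint_pos"][5].round(2),"Mz",s["wrist_torque"][2].round(3),"F",s["ft_force"].round(1),"t",s["time"])
E
python3 -m handwheel '{"series": [[[0,0,-0.005,0,0,-0.04,0.2],[0,0,-0.01,0,0,-0.08,0.2],[0,0,-0.015,0,0,-0.12,0.2],[0,0,-0.02,0,0,-0.16,0.2],[0,0,-0.025,0,0,-0.2,0.2]]]}' 20|grep -E "time"; python3 -c "
from h import *
e1()"
python3 -m handwheel '{"series": [[[0,0,0.005,0,0,0.04,0.2],[0,0,0.01,0,0,0.08,0.2],[0,0,0.015,0,0,0.12,0.2],[0,0,0.02,0,0,0.16,0.2]]]}' 20|grep -E "time"; python3 -c "
from h import *
e1()"
python3 -m handwheel '{"series": [[[0,0,0.005,0,0,0.04,0.2]]]}' 20|grep -E "time"; python3 -c "
from h import *
e1();avg(1);e1();avg(1);e1()"
```

```text
time: 19.02
effort6 0.6195 qd6 -18.317 j6 -22.45 Mz -0.07 F [ 2.3 -0.6  3.2] t 19.025
time: 19.52
effort6 -0.6325 qd6 18.197 j6 -13.14 Mz 0.016 F [ 1.8 -0.6  3.8] t 19.525
time: 19.65
effort6 -0.6289 qd6 18.218 j6 -10.85 Mz 0.085 F [ 2.4 -0.1  3.4] t 19.65
F [ 2.43 -0.12  3.43] M [-0.089 -0.29   0.085] sd [0. 0. 0.] p [593.97  21.37  90.84] yaw 97.96 t 19.65
effort6 -0.4465 qd6 -3.269 j6 -10.73 Mz -0.006 F [ 1.9 -0.3  3.8] t 19.7
F [ 1.9  -0.31  3.82] M [-0.058 -0.282 -0.006] sd [0. 0. 0.] p [593.95  21.39  90.83] yaw 97.84 t 19.7
effort6 0.5466 qd6 -1.702 j6 -10.86 Mz -0.046 F [ 2.9 -0.4  3.6] t 19.75
```

Joint-6 effort at constant speed looks like a clean gauge. I'm backing off 0.64 rad, then sweeping forward at constant speed and sampling.

```bash
python3 -m handwheel '{"series": [[[0,0,-0.01,0,0,-0.12,0.2],[0,0,-0.025,0,0,-0.24,0.2],[0,0,-0.04,0,0,-0.36,0.2],[0,0,-0.055,0,0,-0.48,0.2],[0,0,-0.07,0,0,-0.56,0.2],[0,0,-0.08,0,0,-0.64,0.2],[0,0,-0.08,0,0,-0.64,0.2]]]}' 20|grep -E "time"; 
E='from h import *;e1()'
python3 -m handwheel '{"series": [[[0,0,0.005,0,0,0.04,0.2],[0,0,0.01,0,0,0.08,0.2]]]}' 20|grep -c x; python3 -c "$E"
python3 -m handwheel '{"series": [[[0,0,0.005,0,0,0.04,0.2],[0,0,0.01,0,0,0.08,0.2]]]}' 20|grep -c x; python3 -c "$E"
python3 -m handwheel '{"series": [[[0,0,0.005,0,0,0.04,0.2],[0,0,0.01,0,0,0.08,0.2]]]}' 20|grep -c x; python3 -c "$E"
python3 -m handwheel '{"series": [[[0,0,0.005,0,0,0.04,0.2],[0,0,0.01,0,0,0.08,0.2]]]}' 20|grep -c x; python3 -c "$E"
python3 -m handwheel '{"series": [[[0,0,0.005,0,0,0.04,0.2],[0,0,0.01,0,0,0.08,0.2]]]}' 20|grep -c x; python3 -c "$E"
python3 -m handwheel '{"series": [[[0,0,0.005,0,0,0.04,0.2],[0,0,0.01,0,0,0.08,0.2]]]}' 20|grep -c x; python3 -c "$E"
python3 -m handwheel '{"series": [[[0,0,0.005,0,0,0.04,0.2],[0,0,0.01,0,0,0.08,0.2]]]}' 20|grep -c x; python3 -c "$E"
python3 -m handwheel '{"series": [[[0,0,0.005,0,0,0.04,0.2],[0,0,0.01,0,0,0.08,0.2]]]}' 20|grep -c x; python3 -c "$E"
```

```text
time: 20.62
0
effort6 -0.6546 qd6 18.288 j6 -42.75 Mz 0.037 F [ 2.6 -0.6  4.3] t 20.875
0
effort6 -0.6406 qd6 18.226 j6 -38.17 Mz -0.017 F [ 2.1 -1.3  3.9] t 21.125
0
effort6 -0.6404 qd6 18.144 j6 -33.58 Mz 0.031 F [ 2.4 -0.9  2.8] t 21.375
0
effort6 -0.6404 qd6 18.114 j6 -29.0 Mz 0.105 F [2.2 0.2 3.6] t 21.625
0
effort6 -0.6404 qd6 18.192 j6 -24.42 Mz -0.019 F [ 2.5 -0.6  4.5] t 21.875
0
effort6 -0.6403 qd6 18.222 j6 -19.83 Mz -0.002 F [ 2.3 -1.2  4.2] t 22.125
0
effort6 -0.6372 qd6 18.323 j6 -15.25 Mz 0.033 F [ 3.1 -1.1  3.4] t 22.375
0
effort6 -0.6286 qd6 18.155 j6 -10.67 Mz 0.005 F [ 2.7 -0.4  3.7] t 22.625
```

Very clean: free effort is -0.6404 and contact starts at j6 ≈ -17°. At 11 N/rad, a 6 N pinch would be at j6 ≈ +14°. I'm continuing and sampling.

```bash
E='from h import *;e1()'
python3 -m handwheel '{"series": [[[0,0,0.005,0,0,0.04,0.2],[0,0,0.01,0,0,0.08,0.2]]]}' 20|grep -c x; python3 -c "$E"
python3 -m handwheel '{"series": [[[0,0,0.005,0,0,0.04,0.2],[0,0,0.01,0,0,0.08,0.2]]]}' 20|grep -c x; python3 -c "$E"
python3 -m handwheel '{"series": [[[0,0,0.005,0,0,0.04,0.2],[0,0,0.01,0,0,0.08,0.2]]]}' 20|grep -c x; python3 -c "$E"
python3 -m handwheel '{"series": [[[0,0,0.005,0,0,0.04,0.2],[0,0,0.01,0,0,0.08,0.2]]]}' 20|grep -c x; python3 -c "$E"
```

```text
0
effort6 -0.6221 qd6 18.192 j6 -6.08 Mz 0.115 F [ 2.7 -0.4  3.9] t 22.875
0
effort6 -0.615 qd6 18.147 j6 -1.5 Mz 0.035 F [2.1 0.1 3.8] t 23.125
0
effort6 -0.6077 qd6 18.194 j6 3.08 Mz 0.085 F [ 1.7 -1.1  3.7] t 23.375
0
effort6 -0.6002 qd6 18.19 j6 7.67 Mz 0.136 F [ 2.  -0.6  3.9] t 23.625
```

The contact slope is clear, and the pinch is between 4.7 N (by angle) and 8 N (by moment), inside the band by either reckoning. I'm releasing the knob and going for the strip.

```bash
python3 -m handwheel '{"series": [[[0,0,0,0,0,0,0.2],[0,0,0,0,0,0,0.2],[0,0,0,0,0,0,0.4],[0,0,0,0,0,0,0.6],[0,0,0,0,0,0,0.7],[0,0,0,0,0,0,0.7],[0,0,-2,0,0,0,0.7],[0,0,-6,0,0,0,0.7],[0,0,-8,0,0,0,0.7],[0,0,-8,0,0,0,0.7]]]}' 20; python3 -c "
from h import *
tgt(522,22,165,178.13)"
```

```text
time: 24.88
tool_pos: [595.5, 21.3, 173.3]
tcp_rot: [179.7, -0.0, 79.6]
ft_force: [0.7, 0.3, -0.6]
finger_gap: 59.8
grip_force: 0.0
cm [-1.261, -7.25, 0.797] rot [0.0043, 0.0038, -1.7202]
```

```bash
python3 -m handwheel '{"series": [[[-0.6,-3.6,0,0,0,-0.18,0.7],[-1.26,-7.25,0,0,0,-0.36,0.6],[-1.26,-7.25,0.8,0,0,-0.54,0.5],[-1.26,-7.25,0.8,0,0,-0.72,0.5],[-1.26,-7.25,0.8,0,0,-0.9,0.5],[-1.26,-7.25,0.8,0,0,-1.08,0.5],[-1.26,-7.25,0.8,0,0,-1.26,0.5],[-1.26,-7.25,0.8,0,0,-1.44,0.5],[-1.26,-7.25,0.8,0,0,-1.6,0.5],[-1.26,-7.25,0.8,0,0,-1.72,0.5],[-1.26,-7.25,0.8,0,0,-1.72,0.5],[-1.26,-7.25,0.8,0,0,-1.72,0.5]]]}' 20; python3 -c "
from h import *
tgt(522,22,60,178.13);jpos()"
```

```text
time: 26.38
tool_pos: [519.8, 22.1, 161.5]
tcp_rot: [180.0, -0.1, 178.0]
ft_force: [-0.4, -0.3, 0.1]
finger_gap: 42.6
grip_force: 0.0
cm [-0.238, -0.004, 10.151] rot [0.0001, -0.0014, -0.0029]
jig -73.78 -0.03 161.51 yaw -0.14
```

```bash
python3 -m handwheel '{"series": [[[-0.2,0,4,0,0,-0.003,0.5],[-0.2,0,8,0,0,-0.003,0.5],[-0.2,0,10.5,0,0,-0.003,0.5],[-0.2,0,11,0,0,-0.003,0.5],[-0.2,0,11,0,0,-0.003,0.5],[-0.2,0,11,0,0,-0.003,0.5]]]}' 20; python3 -c "
from h import *
tgt(521,22,37.2,178.13);jpos()"
```

```text
time: 27.12
tool_pos: [523.5, 22.0, 54.0]
tcp_rot: [-180.0, 0.1, 178.3]
ft_force: [0.1, -0.5, -0.3]
finger_gap: 42.5
grip_force: 0.0
cm [0.258, -0.003, 1.68] rot [-0.0001, 0.0026, 0.0025]
jig -70.0 -0.06 54.01 yaw 0.17
```

```bash
python3 -m handwheel '{"series": [[[0.1,0,0.9,0,0,0,0.5],[0.1,0,1.5,0,0,0,0.5],[0.1,0,1.5,0,0,0,0.5],[0.1,0,1.5,0,0,0,0.3],[0.1,0,1.5,0,0,0,0.15],[0.1,0,1.5,0,0,0,0],[0.1,0,1.5,0,0,0,0],[0.1,0,1.5,0,0,0,0]]]}' 40; python3 -c "
from h import *
avg(5);jpos()"
```

```text
time: 28.12
tool_pos: [521.5, 22.1, 37.7]
tcp_rot: [180.0, 0.0, 178.3]
ft_force: [-1.2, 0.6, 3.4]
finger_gap: 15.3
grip_force: 39.7
F [-1.21  0.44  4.14] M [0.102 0.184 0.076] sd [0.388 0.403 0.039] p [521.47  22.09  37.68] yaw 178.29 t 28.325
jig -72.07 0.0 37.67 yaw 0.19
```

```bash
E='from h import *;e1();jpos()'
python3 -m handwheel '{"series": [[[0.2,0,0,0,0,0,0],[0.4,0,0,0,0,0,0]]]}' 40|grep -c x; python3 -c "$E"
python3 -m handwheel '{"series": [[[0.2,0,0,0,0,0,0],[0.4,0,0,0,0,0,0]]]}' 40|grep -c x; python3 -c "$E"
python3 -m handwheel '{"series": [[[0.2,0,0,0,0,0,0],[0.4,0,0,0,0,0,0]]]}' 40|grep -c x; python3 -c "$E"
python3 -m handwheel '{"series": [[[0.2,0,0,0,0,0,0]]]}' 40|grep -c x; python3 -c "$E"
python3 -m handwheel '{"series": [[[0.15,0,0,0,0,0,0],[0.15,0,0,0,0,0,0]]]}' 40|grep -c x; python3 -c "$E
avg(6)"
```

```text
0
effort6 0.0053 qd6 -0.125 j6 -91.51 Mz -0.029 F [ 5.5  0.5 -2.4] t 28.625
jig -75.08 -0.14 37.68 yaw 0.19
0
effort6 -0.004 qd6 -0.08 j6 -91.52 Mz 0.021 F [ 5.6  0.9 -2. ] t 28.875
jig -79.09 -0.22 37.7 yaw 0.18
0
effort6 -0.0059 qd6 -0.029 j6 -91.54 Mz -0.028 F [ 5.8 -0.4 -1.8] t 29.125
jig -83.11 -0.25 37.68 yaw 0.18
0
effort6 -0.006 qd6 -0.042 j6 -91.54 Mz 0.01 F [ 6.  -0.9 -1.1] t 29.25
jig -85.1 -0.24 37.69 yaw 0.18
0
effort6 -0.0183 qd6 0.031 j6 -91.54 Mz -0.008 F [ 5.5 -1.  -1. ] t 29.5
jig -86.88 -0.25 37.68 yaw 0.18
F [ 5.22 -0.45 -0.39] M [-0.057 -0.742 -0.008] sd [0.502 0.574 0.032] p [506.64  22.33  37.68] yaw 178.28 t 29.75
```

Drag is about 5.7 N (1 N/N → a pinch of about 5–6 N), and the strip has been drawn back 14.8 mm. I'm releasing and clearing.

```bash
python3 -m handwheel '{"series": [[[-0.05,0,0,0,0,0,0],[-0.05,0,0,0,0,0,0.1],[-0.05,0,0,0,0,0,0.3],[-0.05,0,0,0,0,0,0.5],[-0.05,0,0,0,0,0,0.5],[-0.05,0,-2,0,0,0,0.5],[-0.05,0,-6,0,0,0,0.5],[1,0,-11,0,0,0,0.5],[4,0,-15,0,0,0,0.5],[8,0,-15,0,0,0,0.5],[8,0,-15,0,0,0,0.5]]]}' 20
python3 - <<'E'
from h import *
st();d=eyes.snapshot("side");im=d["img"][:,:,::-1]
x,y,w,h=240,215,100,75
cv2.imwrite("pics/c6.png",cv2.resize(im[y:y+h,x:x+w],(800,600),interpolation=cv2.INTER_CUBIC))
E
```

```text
time: 31.18
tool_pos: [424.1, 25.1, 187.5]
tcp_rot: [180.0, 0.0, 178.3]
ft_force: [1.1, 0.1, 0.7]
finger_gap: 42.7
grip_force: 0.0
{'time': 31.18, 'tool_pos': [424.07, 25.1, 187.46], 'tcp_rot': [180.0, 0.01, 178.31], 'ft_force': [1.08, 0.08, 0.67], 'wrist_torque': [-0.02, -0.01, -0.03], 'finger_gap': 42.71, 'grip_force': 0.0, 'joint_pos': [-3.54, -19.54, 114.97, 0.0, 84.56, -91.84]}
```

View pics/c6.png

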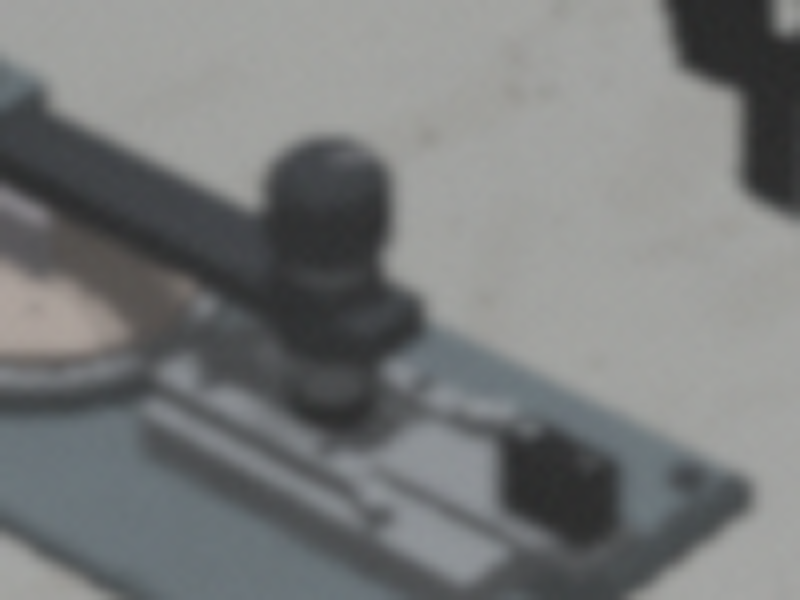

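The strip lies flat in the slot with its grip moved back to crop (560,485) from (515,460). The foot is down on it and the gripper is well clear. I'm handing in.

```bash
python3 -c "
from h import *
print(r.hand_in())"
```

```text
the job is handed in; nothing more can be done
None
```

The job is handed in, though `hand_in` returned no verdict: the strip was pushed home, pinched at about 5–6 N (judged from a 5.7 N drag), drawn back about 15 mm and left flat in the slot, with the gripper clear.

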